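# Lock the spray-gun stand to its bench mount

### The arm

A 7-joint arm with a two-finger parallel gripper is mounted at the origin on the work surface. World frame = base frame: x ahead of the robot, y to its left, z up, the work surface at z = 0. Lengths are in m, angles in rad, forces in N, time in s.
With the tool pointing down it reaches from about 0.4 to 0.75 m from the base axis. Payload 19.5 kg.
Tool frame: the origin (TCP) lies midway between the tips of the shut fingers; the grasp point (between the pads) lies arm.grip_depth behind it (arm.grip_depth is the distance from the TCP to the grasp point, in m); z points along the fingers, x is the direction in which the jaws open and shut, and the axes are right-handed (so a half turn about z gives the same grasp; the last joint's range is limited). The gripper opens to 85 mm and grips with 20 to 120 N. Pads are 22 mm wide; open, the fingers measure 114 mm over their backs; the gripper's body (76 mm by 85 mm) begins 54 mm behind the grasp point. The pads swing forward as they close: fully open they stand 13 mm farther back than shut.
Start: joints at [-1.182, 0.707, -0.028, 1.485, 0.022, 0.951, -0.075], TCP at [0.24, 0.522, 0.231] pointing down, gripper open.
Joint ranges: [-2.71, 2.71], [-0.32, 2.16], [-1.57, 1.52], [0, 2.45], [-1.46, 4.6], [0, 2.02], [-2.83, 2.83]. Speed limits (rad/s): [1.89, 1.89, 2.57, 2.57, 3.01, 3.01, 3.01].

### API

Orientations are given as a unit quaternion [w, x, y, z].
In Python, from cell import monitor, cams, workorder, spotter, arm gives the robot as it stands.
- The arm moves only by the shell command python3 -m pendant 'ROWS'. ROWS is JSON, a list of rows, each a list of 5 numbers: the finger opening in m, from 0 to 0.0854, then the shift along the tool's x, y, z in m, then the turn about the tool's z in degrees. A call has exactly 8 rows; each row shifts and turns the commanded pose from where the row before left it, along the tool's axes as they then stand; what a row does not reach is not made up. A row lasts 1/10 s, in which the tool goes at most 50 mm and 8.59 degrees, less where a joint would pass 70% of its speed; a pose out of reach is approached as far as the arm can. A call with a gripper value outside its range is refused whole. The fingers move at their own pace and stop on an object; the grip force is fixed at half the most. Time passes only in rows, so rows that do not move let the fingers close, or fill a call up. It gives the time, the measured TCP pose, the force and the opening at its end, in the units of the state.
- monitor.observe(): the state, without advancing time (a new reading comes with each control period).
- cams.read_camera(name): name is "scene" or "top" or "wrist"; returns the picture (400x640x3 uint8, blue, green, red); there is no depth.
- cams.calibration(name): a dict with "fx", "fy", "cx", "cy" (pixels), "D" ([k1, k2, p1, p2, k3] as OpenCV has them; the pictures are not rectified), "R" (3x3) and "t" (3): a world point X has camera coordinates R X + t; the wrist camera has in their place "hand_eye" (4x4, takes a point from camera to tool coordinates, whose origin is the TCP and whose axes are the tool frame's). Camera axes: x right, y down, z forward; pixel columns grow to the right and rows downward; lengths in m; the calibration is good to about 2 mm. A picture is of the moment at which its call begins: read the wrist's pose just before it. calibration takes no time and is no camera call.
- workorder.close_job(): hands the job in, once; it reports no verdict.
Trained networks look in the newest picture that a camera, given by its name, has taken for a name from the list of things; names that differ only in an ending like _2 or _b are one class to them, and where a whole thing is asked for, a point or a joint stands for the part that bears it (a point fixed in the world has none). Each returns a list of dicts, best first, with "score" (0 to 1); they miss things now and then, are a little off and sometimes report something else, mostly with a low value. They report only what shows in the picture. A call takes as long as a camera call. They do not tell look-alikes from the thing itself.
- spotter.recognise(thing, camera): "xyz" ([x, y, z] in m, in world coordinates, good to about 4 mm: the middle of the surface that is visible of it).
- spotter.outline_of(thing, camera): "region" (400x640 bool, what is visible of it).
The state is a dict: "time_s": time; "qpos": joint angles; "joint_vel": joint speeds; "joint_efforts": joint torques, N m; "eef_pos": TCP position; "orientation": TCP orientation; "force": force on the tool from outside, world axes, zero at the start; "ft_torque": the same for the moment, N m; "gripper_width": finger opening in m.
Only numpy, scipy, OpenCV 4.12 (cv2) and the standard library are available. Lean on these libraries where they do the work, as an engineer would, in place of code of your own. Each camera call takes 0.05 s, during which the arm holds its last target. There are 200 camera calls.

### The job

Lock the spray-gun stand to the bench: take the yellow key straight up out of its rack, lower it with its T-head lengthwise through the slot of the stand's base until its collar rests on the plate, give it a quarter turn so that the T-head lies squarely across the slot underneath, and let go. Leave the red key hanging in its rack and do not disturb the paint tin.

Things in the scene. Friction and masses are not known exactly. Their poses are not given: they have to be found in the camera images.
- yellow_key: Yellow-gripped key, 0.25 kg, hanging upright by its collar in a rack slot. Origin: on its axis (z up) at the underside of the collar (dia. 50 mm, 8 thick). Grip bar: 60 mm long (key's x), 16 thick (y), 20 to 56 mm above the origin. Below: 12 mm stem, then the T-head, 60 mm long (x, parallel to the grip bar), 14 wide, 20 to 32 mm below the origin. Lift 35 mm or more to clear the rack.
- mount: Fixed mount of the gun stand. Origin: at bench height under the slot's centre, z up. Slot 76 mm long (mount's x), 30 wide (y), framed by a yellow painted line, through a level plate 160 x 140 mm, 10 thick, top 60 mm above the bench. Hollow below: the T-head turns freely either way. On the +y side the stand and gun rise to 210 mm above the bench, from 160 mm off the slot's centre.
- red_key: Same key with a red grip, same origin and axes; to be left hanging. The rack: a fixed grey box 260 x 100 mm, top 60 mm above the bench, two slots 76 x 30 mm end to end, 124 mm between centres, so the long sides of both grip bars are clear; the keys hang in either order.
- tin: Closed paint tin with a blue label, 84 mm diameter, 110 mm tall, loose on the bench beyond the work; to be left alone. Origin at the centre of its underside.
Mind the look-alikes: they are no part of the job. What is shaped like the yellow_key but purple or turquoise is not meant.

How it is judged:
By the outcome, as a careful person would: the job done as asked, in the order asked, and still so for the second after the job is handed in, with the robot touching nothing.
It also fails if it takes over 43 s, if anything falls off the work surface, if the arm or the gripper's body presses on something with over 40 N, if the wrist force passes 120 N, or if a joint passes its speed limit or range.

## Working session

There is one attempt and no reset: what is moved stays moved. The work goes in short steps, Python scripts to look and compute and a shell command to move; the robot and the scene stay as the last step left them, time stands still between calls to the robot, and variables do not carry over. Pictures are saved under pics/ and viewed, about 8 in all and at most 12, crops included, and the job is handed in when it is done.

```bash
mkdir -p pics; cat > h.py <<'E'
import numpy as np,cv2
from cell import monitor,cams,workorder,spotter,arm
from scipy.spatial.transform import Rotation as Ro
def cal(n,st=None):
    c=cams.calibration(n);K=np.array([[c['fx'],0,c['cx']],[0,c['fy'],c['cy']],[0,0,1.]]);D=np.array(c['D'],float)
    if 'R' in c: return K,D,np.array(c['R']),np.array(c['t']).ravel()
    st=st or monitor.observe();w,x,y,z=st['orientation']
    T=np.eye(4);T[:3,:3]=Ro.from_quat([x,y,z,w]).as_matrix();T[:3,3]=st['eef_pos']
    M=np.linalg.inv(T@np.array(c['hand_eye']));return K,D,M[:3,:3],M[:3,3]
def toplane(C,uv,z):
    K,D,R,t=C;p=cv2.undistortPoints(np.array(uv,float).reshape(-1,1,2),K,D).reshape(-1,2)
    d=np.c_[p,np.ones(len(p))]@R;o=-R.T@t;return o+d*((z-o[2])/d[:,2])[:,None]
def proj(C,X):
    K,D,R,t=C;return cv2.projectPoints(np.array(X,float).reshape(-1,3),cv2.Rodrigues(R)[0],t,K,D)[0].reshape(-1,2)
def yawx(st):
    w,x,y,z=st['orientation'];return Ro.from_quat([x,y,z,w]).as_matrix()
E
python3 - <<'E'
from h import *
st=monitor.observe();print(st['time_s'],st['eef_pos'],yawx(st).round(3),arm.grip_depth)
ims=[]
for n in('scene','top'):
    im=cams.read_camera(n);cv2.imwrite(f'pics/{n}0.png',im)
    for th in('yellow_key','mount','red_key','tin'):
        for r in spotter.recognise(th,n)[:4]:
            print(n,th,round(r['score'],2),np.round(r['xyz'],3),proj(cal(n),r['xyz']).round()[0])
E
```

```text
0.0 [0.2400133  0.5222231  0.23083027] [[ 0.418  0.909 -0.   ]
 [ 0.909 -0.418 -0.001]
 [-0.001  0.    -1.   ]] 0.0187
scene yellow_key 0.84 [ 0.379 -0.29   0.056] [205. 211.]
scene yellow_key 0.69 [ 0.539 -0.493  0.06 ] [187. 299.]
scene yellow_key 0.65 [ 0.549 -0.312  0.09 ] [247. 239.]
scene yellow_key 0.15 [ 0.518 -0.196  0.092] [270. 203.]
scene mount 0.61 [0.516 0.358 0.057] [388. 106.]
scene red_key 0.69 [ 0.517 -0.197  0.09 ] [270. 204.]
scene tin 0.6 [ 0.781 -0.052  0.087] [394. 217.]
top yellow_key 0.93 [ 0.536 -0.31   0.067] [392. 217.]
top yellow_key 0.75 [ 0.381 -0.277  0.039] [379. 279.]
top yellow_key 0.66 [ 0.523 -0.478  0.069] [460. 221.]
top mount 0.88 [0.504 0.362 0.064] [124. 235.]
top red_key 0.72 [ 0.508 -0.188  0.068] [343. 229.]
top tin 0.98 [ 0.756 -0.028  0.11 ] [276. 128.]
```

View pics/top0.png

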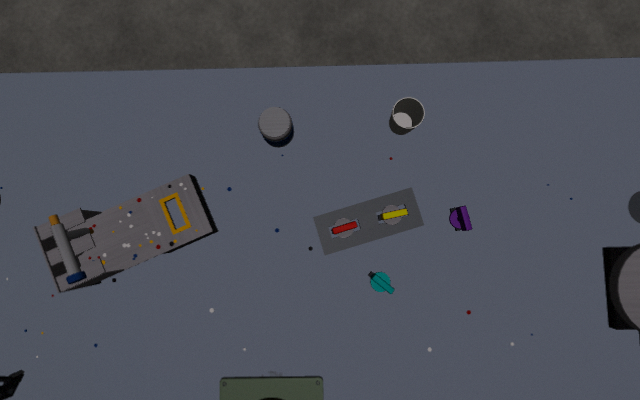

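View pics/scene0.png

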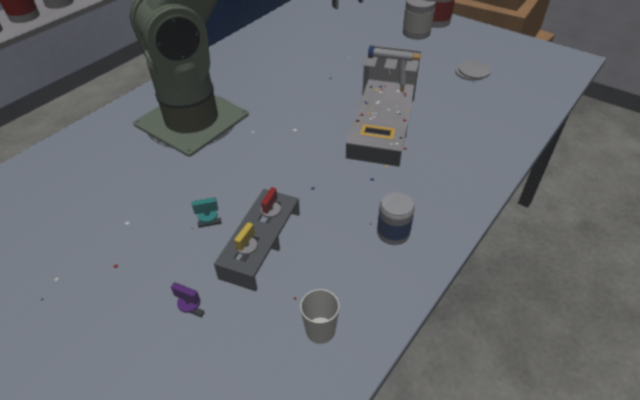

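The scene picture shows the yellow key in the rack at (244,237), the red key at (270,202), the purple look-alike at (186,297) and the turquoise one at (206,210), both loose on the bench. In the top picture these are yellow (394,214), red (343,228), purple (460,218) and turquoise (380,282). The slot frame is at (175,213) and the tin at (276,124). Only (394,214) is both yellow and in the rack, so I'll confirm it in a crop and measure.

```bash
python3 - <<'E'
from h import *
im=cv2.imread('pics/top0.png');C=cal('top');hsv=cv2.cvtColor(im,cv2.COLOR_BGR2HSV)
def meas(lo,hi,box,z,nm):
    x0,y0,x1,y1=box;m=np.zeros(im.shape[:2],np.uint8);m[y0:y1,x0:x1]=cv2.inRange(hsv,lo,hi)[y0:y1,x0:x1]
    ys,xs=np.nonzero(m);P=toplane(C,np.c_[xs,ys],z)[:,:2]
    r=cv2.minAreaRect((P*1000).astype(np.float32));b=cv2.boxPoints(r);e=[b[1]-b[0],b[2]-b[1]];e=max(e,key=np.linalg.norm)
    print(nm,len(xs),'rect',np.round(r[0],1),np.round(r[1],1),'long axis deg',np.degrees(np.arctan2(e[1],e[0]))%180)
meas((22,150,100),(35,255,255),(370,195,420,235),.116,'ykey')
meas((0,150,80),(8,255,255),(325,210,365,245),.116,'rkey')
meas((10,150,100),(30,255,255),(150,180,200,245),.06,'frame')
cv2.imwrite('pics/c1.png',cv2.resize(np.hstack([im[170:310,300:480],im[170:310,110:290]]),None,fx=2.2,fy=2.2,interpolation=cv2.INTER_CUBIC))
E
```

```text
ykey 153 rect [ 542.1 -308.7] [14.8 58. ] long axis deg 100.285126
rkey 145 rect [ 511.9 -188.3] [14.2 56.3] long axis deg 107.367226
frame 407 rect [535.2 258.6] [115.1 115.9] long axis deg 117.38755
```

View pics/c1.png

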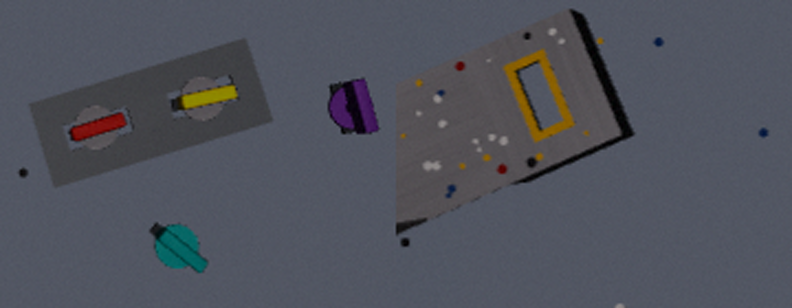

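The crop confirms it: yellow in the rack's right slot, purple and turquoise loose, and the slot frame clear. I'll set out, go up past the mount on the robot side, and look at the slot from close by on the way.

```bash
python3 -m pendant '[[0.0854,-0.03,0.0245,-0.02,0],[0.0854,-0.03,0.0245,-0.02,0],[0.0854,-0.03,0.0245,-0.02,0],[0.0854,-0.03,0.0245,0,0],[0.0854,-0.03,0.0245,0,0],[0.0854,-0.025,0.0245,0,0],[0.0854,0,0,0,0],[0.0854,0,0,0,0]]'; python3 -c "
from h import *
print(np.round(cams.calibration('wrist')['hand_eye'],3));st=monitor.observe();print(st['eef_pos'],yawx(st).round(2),st['qpos'])"
```

```text
time_s: 1.3
eef_pos: [0.3008, 0.3019, 0.2916]
orientation: [-0.0, 0.842, 0.539, 0.0]
force: [-0.1, -0.2, 1.2]
gripper_width: 0.0852
[[ 1.    -0.001  0.001 -0.001]
 [ 0.     0.961  0.277 -0.07 ]
 [-0.001 -0.277  0.961 -0.143]
 [ 0.     0.     0.     1.   ]]
[0.3008435  0.30193205 0.29155093] [[ 0.42  0.91  0.  ]
 [ 0.91 -0.42  0.  ]
 [ 0.    0.   -1.  ]] [-0.83237946  0.40712364 -0.04576723  1.88009154  0.02387906  0.85434117
  0.24873937]
```

```bash
python3 -m pendant '[[0.0854,0.012,0.039,0,0],[0.0854,0.012,0.039,0,0],[0.0854,0.012,0.039,0,0],[0.0854,0.012,0.039,0,0],[0.0854,0.012,0.037,0,0],[0.0854,0,0,0,0],[0.0854,0,0,0,0],[0.0854,0,0,0,0]]'; python3 - <<'E'
from h import *
st=monitor.observe();im=cams.read_camera('wrist');C=cal('wrist',st);cv2.imwrite('pics/w1.png',im)
np.savez('w1',R=C[2],t=C[3])
hsv=cv2.cvtColor(im,cv2.COLOR_BGR2HSV);m=cv2.inRange(hsv,(12,130,80),(32,255,255))
n,l,s,c=cv2.connectedComponentsWithStats(m);k=1+np.argmax(s[1:,4]);print(s[k],c[k])
cs,_=cv2.findContours((l==k).astype(np.uint8),cv2.RETR_CCOMP,cv2.CHAIN_APPROX_NONE)
for q in sorted(cs,key=len)[-2:]:
    P=toplane(C,q.reshape(-1,2),.06)[:,:2];r=cv2.minAreaRect((P*1000).astype(np.float32));b=cv2.boxPoints(r)
    e=max([b[1]-b[0],b[2]-b[1]],key=np.linalg.norm);print(np.round(r[0],1),np.round(r[1],1),np.degrees(np.arctan2(e[1],e[0]))%180)
E
```

```text
time_s: 2.1
eef_pos: [0.5001, 0.277, 0.2912]
orientation: [-0.0, 0.841, 0.54, -0.0]
force: [-0.4, 0.2, 0.0]
gripper_width: 0.0852
[ 264  185   80   73 1402] [303.11768902 221.22182596]
[553.3 233.6] [77.6 31.8] 22.823265
[553.5 233.2] [95.5 50.1] 22.844837
```

View pics/w1.png

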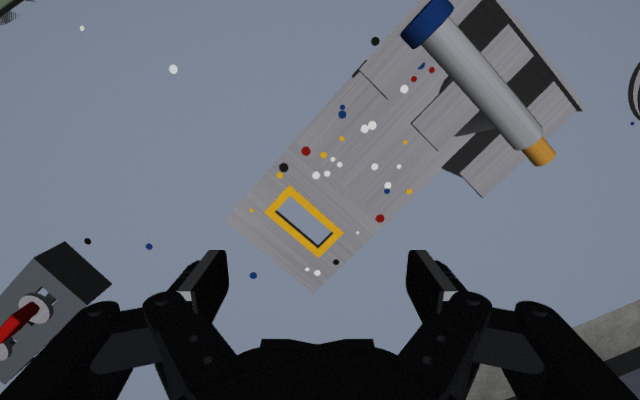

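The wrist picture shows the frame at (303,221), with an inner rectangle of 77.6 x 31.8 mm. That matches the 76 x 30 slot, with its centre at (0.553, 0.234) and its long axis at 22.8°. Next is the yellow key.

```bash
python3 -m pendant '[[0.0854,-0.0345,0.0186,0,0],[0.0854,-0.0345,0.0186,0,0],[0.0854,-0.0345,0.0186,0,0],[0.0854,-0.0345,0.0186,0,0],[0.0854,-0.0345,0.0186,0,0],[0.0854,-0.0345,0.0186,0,0],[0.0854,-0.0345,0.0186,0,0],[0.0854,-0.0345,0.0186,0,0]]'
python3 -m pendant '[[0.0854,-0.0345,0.0186,0,0],[0.0854,-0.0345,0.0186,0,0],[0.0854,-0.0345,0.0186,0,0],[0.0854,-0.0345,0.0186,0,0],[0.0854,-0.0345,0.0186,0,0],[0.0854,-0.0345,0.0186,0,0],[0.0854,0,0,0,7],[0.0854,0,0,0,8]]'
python3 -m pendant '[[0.0854,0,0,0,8],[0.0854,0,0,0,8],[0.0854,0,0,0,8],[0.0854,0,0,0,8],[0.0854,0,0,0,8],[0.0854,0,0,0,0],[0.0854,0,0,0,0],[0.0854,0,0,0,0]]'
python3 - <<'E'
from h import *
st=monitor.observe();im=cams.read_camera('wrist');C=cal('wrist',st);cv2.imwrite('pics/w2.png',im)
X=yawx(st);print(np.degrees(np.arctan2(X[1,0],X[0,0])),st['qpos'])
hsv=cv2.cvtColor(im,cv2.COLOR_BGR2HSV);m=cv2.inRange(hsv,(22,130,60),(35,255,255))
n,l,s,c=cv2.connectedComponentsWithStats(m);k=1+np.argmax(s[1:,4]);print(s[k],c[k])
# top face = bright part
mm=(l==k);v=hsv[...,2];print(np.percentile(v[mm],[5,25,50,75,95]))
for nm,q in(('all',mm),('bright',mm&(v>np.percentile(v[mm],95)*.85))):
    ys,xs=np.nonzero(q);P=toplane(C,np.c_[xs,ys],.116)[:,:2];r=cv2.minAreaRect((P*1000).astype(np.float32));b=cv2.boxPoints(r)
    e=max([b[1]-b[0],b[2]-b[1]],key=np.linalg.norm);a=np.degrees(np.arctan2(e[1],e[0]))%180
    print(nm,np.round(r[0],1),np.round(r[1],1),a); d=np.array([r[0][0],r[0][1],0])/1000-[st['eef_pos'][0],st['eef_pos'][1],0];print('tool shift',(X.T@d).round(4))
E
```

```text
time_s: 2.95
eef_pos: [0.5206, -0.0377, 0.2918]
orientation: [0.0, 0.842, 0.54, 0.0]
force: [1.0, 0.5, 0.6]
gripper_width: 0.0855
time_s: 3.75
eef_pos: [0.5357, -0.2718, 0.2914]
orientation: [-0.0, 0.906, 0.423, 0.0]
force: [-0.7, 1.5, -0.3]
gripper_width: 0.0851
time_s: 4.55
eef_pos: [0.536, -0.2713, 0.2915]
orientation: [-0.0, 0.996, 0.092, 0.0]
force: [-0.5, -0.3, 0.1]
gripper_width: 0.0854
10.532528608436461 [ 0.32346006  0.70219085  0.20071986  1.28215132 -0.14035192  1.17068947
  0.71634566]
[307 184  15  57 780] [313.51538462 212.43076923]
[ 67. 176. 211. 213. 214.]
all [ 539.6 -307. ] [15.7 65.1] 99.99019
tool shift [-0.003   0.0357 -0.    ]
bright [ 539.4 -310.4] [12.4 56.1] 100.62371
tool shift [-0.0038  0.039  -0.    ]
```

View pics/w2.png

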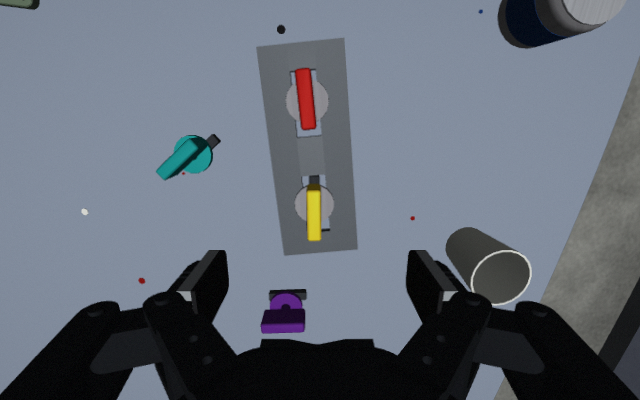

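The picture shows the yellow bar at (313,212) in the rack, red beyond it at (305,98), purple at (284,312) and turquoise at (187,155). The bar's angle matches the jaws to within 0.2°. Shift needed is -3 mm in x and +38.5 mm in y, then down.

```bash
python3 -m pendant '[[0.0854,-0.0035,0.0385,0,0],[0.0854,0,0,0.04,0],[0.0854,0,0,0.04,0],[0.0854,0,0,0.04,0],[0.0854,0,0,0.04,0],[0.0854,0,0,0.03,0],[0.0854,0,0,0.019,0],[0.0854,0,0,0,0]]'
python3 -m pendant '[[0,0,0,0,0],[0,0,0,0,0],[0,0,0,0,0],[0,0,0,0,0],[0,0,0,0,0],[0,0,0,0,0],[0,0,0,0,0],[0,0,0,0,0]]'
```

```text
time_s: 5.4
eef_pos: [0.5384, -0.3095, 0.0801]
orientation: [-0.001, 0.996, 0.091, -0.001]
force: [0.7, 0.4, -0.2]
gripper_width: 0.0857
time_s: 6.2
eef_pos: [0.5395, -0.3103, 0.0829]
orientation: [0.0, 0.996, 0.09, 0.0]
force: [-0.7, 0.9, 7.5]
gripper_width: 0.0151
```

```bash
python3 -m pendant '[[0,0,0,-0.01,0],[0,0,0,-0.015,0],[0,0,0,-0.02,0],[0,0,0,-0.025,0],[0,0,0,-0.025,0],[0,0,0,-0.025,0],[0,0,0,0,0],[0,0,0,0,0]]'
python3 - <<'E'
from h import *
st=monitor.observe();X=yawx(st);print(st['eef_pos'],X.round(3),st['force'])
for n in('wrist','scene'):
    im=cams.read_camera(n);cv2.imwrite(f'pics/{n}3.png',im)
a=cv2.imread('pics/wrist3.png');b=cv2.resize(cv2.imread('pics/scene3.png')[100:320,120:420],(640,469))
cv2.imwrite('pics/c3.png',cv2.resize(np.vstack([a[100:],b[:460]]),None,fx=.75,fy=.75))
E
```

```text
time_s: 7.0
eef_pos: [0.5393, -0.3101, 0.2028]
orientation: [0.0, 0.996, 0.09, 0.0]
force: [-0.2, 0.7, -3.0]
gripper_width: 0.0154
[ 0.53933894 -0.31009876  0.20276746] [[ 0.984  0.179  0.   ]
 [ 0.179 -0.984 -0.   ]
 [ 0.     0.    -1.   ]] [-0.23834583  0.72139435 -3.02241868]
```

View pics/c3.png

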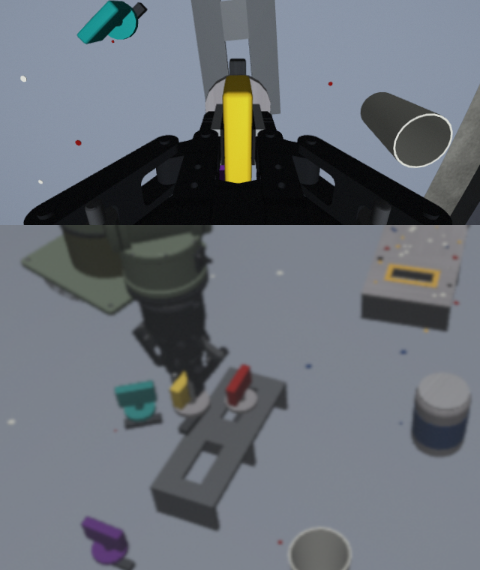

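The picture shows the key held upright by its bar at about (238,130), its rack slot empty, and red still hanging at (240,390). Next: carry to the slot, then turn.

```bash
python3 -m pendant '[[0,0.004,-0.019,0,0],[0,0.008,-0.038,0,0],[0,0.008,-0.038,0,0],[0,0.008,-0.038,0,0],[0,0.008,-0.038,0,0],[0,0.008,-0.038,0,0],[0,0.008,-0.038,0,0],[0,0.008,-0.038,0,0]]'
python3 -m pendant '[[0,0.008,-0.038,0,0],[0,0.008,-0.038,0,0],[0,0.008,-0.038,0,0],[0,0.008,-0.038,0,0],[0,0.008,-0.038,0,0],[0,0.008,-0.038,0,0],[0,0.006,-0.038,0,0],[0,0.004,-0.0195,0,0]]'
python3 -m pendant '[[0,0,0,0,-4],[0,0,0,0,-8],[0,0,0,0,-8],[0,0,0,0,-8],[0,0,0,0,-8],[0,0,0,0,-8],[0,0,0,0,-8],[0,0,0,0,-8]]'
python3 -m pendant '[[0,0,0,0,-8],[0,0,0,0,-8],[0,0,0,0,-8],[0,0,0,0,-8],[0,0,0,0,-8],[0,0,0,0,-2.5],[0,0,0,0,0],[0,0,0,0,0]]'
python3 - <<'E'
from h import *
st=monitor.observe();X=yawx(st);im=cams.read_camera('wrist');C=cal('wrist',st);cv2.imwrite('pics/w4.png',im)
print('yaw',np.degrees(np.arctan2(X[1,0],X[0,0])),st['qpos'])
tcp=np.array(st['eef_pos']);hsv=cv2.cvtColor(im,cv2.COLOR_BGR2HSV);v=hsv[...,2]
m=cv2.inRange(hsv,(22,130,150),(35,255,255))
n,l,s,c=cv2.connectedComponentsWithStats(m);k=1+np.argmax(s[1:,4])
ys,xs=np.nonzero(l==k);P=toplane(C,np.c_[xs,ys],tcp[2]+.033)
Q=(P-tcp)@X;print('bar pix',s[k],'tool x,y range',Q.min(0).round(4),Q.max(0).round(4))
d=X.T@(np.array([.5533,.2335,tcp[2]])-tcp);print('to slot in tool',d.round(4))
# overlay predicted slot
a=np.radians(22.8);ex=np.array([np.cos(a),np.sin(a),0]);ey=np.array([-ex[1],ex[0],0]);o=np.array([.5533,.2335,.06])
q=proj(C,[o+i*.038*ex+j*.015*ey for i,j in((1,1),(1,-1),(-1,-1),(-1,1))])
cv2.polylines(im,[q.round().astype(int).reshape(-1,1,2)],True,(255,0,255),1);cv2.imwrite('pics/w4o.png',im)
E
```

```text
time_s: 7.9
eef_pos: [0.5469, -0.0175, 0.2017]
orientation: [0.0, 0.996, 0.09, -0.001]
force: [0.4, -0.0, -1.9]
gripper_width: 0.0153
time_s: 8.7
eef_pos: [0.5521, 0.2758, 0.2012]
orientation: [-0.0, 0.996, 0.091, -0.001]
force: [-0.2, -0.8, -1.5]
gripper_width: 0.0149
time_s: 9.5
eef_pos: [0.553, 0.2721, 0.2015]
orientation: [-0.0, 0.816, 0.578, -0.001]
force: [-0.0, -0.6, -2.2]
gripper_width: 0.0154
time_s: 10.3
eef_pos: [0.5531, 0.2721, 0.2018]
orientation: [-0.0, 0.554, 0.833, -0.0]
force: [0.1, 0.1, -1.9]
gripper_width: 0.0151
yaw 112.71413255859542 [-0.40809001  0.81020909 -0.21957174  1.35654605  0.189002    0.99617724
  1.30275078]
bar pix [ 298  224   37  120 4168] tool x,y range [-0.0081 -0.0293 -0.033 ] [ 0.0067  0.0268 -0.033 ]
to slot in tool [-0.0357 -0.0148  0.    ]
```

View pics/w4o.png

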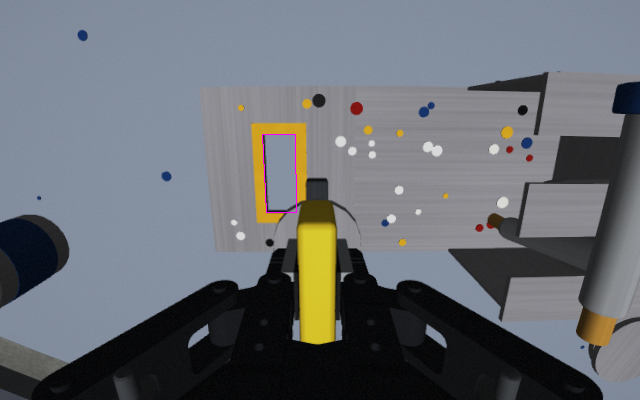

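I miscounted by one row, so y overshot by 38 mm; the way was clear. The predicted slot outline lies on the real slot at (281,173), and the key is centred in the jaws to about 1 mm. Correct, go partly down, and look.

```bash
python3 -m pendant '[[0,-0.02,-0.007,0,0],[0,-0.015,-0.0066,0,0],[0,0,0,0.02,0],[0,0,0,0.02,0],[0,0,0,0.02,0],[0,0,0,0.015,0],[0,0,0,0,0],[0,0,0,0,0]]'
python3 - <<'E'
from h import *
st=monitor.observe();X=yawx(st);im=cams.read_camera('wrist');C=cal('wrist',st);cs=cal('scene');s=cams.read_camera('scene')
tcp=np.array(st['eef_pos']);print('to slot',(X.T@(np.array([.5533,.2335,tcp[2]])-tcp)).round(4),np.degrees(np.arctan2(X[1,0],X[0,0])))
hsv=cv2.cvtColor(im,cv2.COLOR_BGR2HSV)
a=np.radians(22.8);ex=np.array([np.cos(a),np.sin(a),0]);ey=np.array([-ex[1],ex[0],0]);o=np.array([.5533,.2335,.06])
Z=[o+i*.038*ex+j*.015*ey for i,j in((1,1),(1,-1),(-1,-1),(-1,1))]
for I,c in((im,C),(s,cs)):cv2.polylines(I,[proj(c,Z).round().astype(int).reshape(-1,1,2)],True,(255,0,255),1)
cv2.imwrite('pics/w5.png',np.hstack([cv2.resize(im[100:360,190:450],(390,390)),cv2.resize(s[60:190,320:450],(390,390),interpolation=cv2.INTER_CUBIC)]))
E
```

```text
time_s: 11.15
eef_pos: [0.5545, 0.2345, 0.1278]
orientation: [0.0, 0.554, 0.833, -0.0]
force: [0.5, 0.3, -2.3]
gripper_width: 0.0154
to slot [-0.0005 -0.0015 -0.    ] 112.774402376356
```

View pics/w5.png

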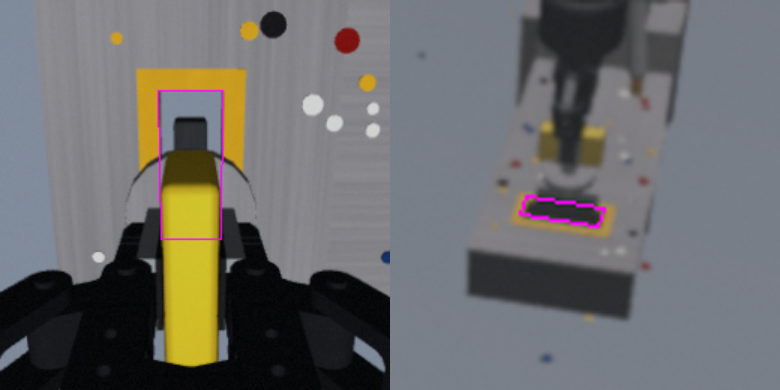

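The crops show the T-head over the slot, well centred and lengthwise. Lowering now.

```bash
python3 -m pendant '[[0,0,0,0.008,0],[0,0,0,0.008,0],[0,0,0,0.008,0],[0,0,0,0.008,0],[0,0,0,0.007,0],[0,0,0,0.004,0],[0,0,0,0,0],[0,0,0,0,0]]'
```

```text
time_s: 12.05
eef_pos: [0.5544, 0.2347, 0.0844]
orientation: [0.0, 0.553, 0.833, 0.0]
force: [-0.4, 0.5, -1.8]
gripper_width: 0.0153
```

```bash
python3 -m pendant '[[0,0,0,0.001,0],[0,0,0,0,0],[0,0,0,0.0005,0],[0,0,0,0,0],[0,0,0,0,0],[0,0,0,0,0],[0,0,0,0,0],[0,0,0,0,0]]'
```

```text
time_s: 12.85
eef_pos: [0.5544, 0.2347, 0.0829]
orientation: [0.0, 0.553, 0.833, 0.0]
force: [-1.2, -0.5, 4.9]
gripper_width: 0.0154
```

The collar is resting at 0.0829, the height expected from the rack. Quarter turn next.

```bash
python3 -m pendant '[[0,0,0,0,4],[0,0,0,0,8],[0,0,0,0,8],[0,0,0,0,8],[0,0,0,0,8],[0,0,0,0,8],[0,0,0,0,8],[0,0,0,0,8]]'
python3 -m pendant '[[0,0,0,0,8],[0,0,0,0,8],[0,0,0,0,8],[0,0,0,0,6],[0,0,0,0,0],[0,0,0,0,0],[0,0,0,0,0],[0,0,0,0,0]]'
python3 - <<'E'
from h import *
st=monitor.observe();X=yawx(st);print(np.degrees(np.arctan2(X[1,0],X[0,0])),st['ft_torque'])
im=cams.read_camera('wrist');cv2.imwrite('pics/w6.png',im)
C=cal('wrist',st);tcp=np.array(st['eef_pos']);hsv=cv2.cvtColor(im,cv2.COLOR_BGR2HSV);m=cv2.inRange(hsv,(22,130,150),(35,255,255))
n,l,s,c=cv2.connectedComponentsWithStats(m);k=1+np.argmax(s[1:,4]);ys,xs=np.nonzero(l==k);P=toplane(C,np.c_[xs,ys],.116)
r=cv2.minAreaRect((P[:,:2]*1000).astype(np.float32));b=cv2.boxPoints(r);e=max([b[1]-b[0],b[2]-b[1]],key=np.linalg.norm);print(r,np.degrees(np.arctan2(e[1],e[0]))%180)
E
```

```text
time_s: 13.65
eef_pos: [0.5545, 0.2349, 0.083]
orientation: [0.0, 0.897, 0.442, 0.0]
force: [-0.4, 0.4, 1.4]
gripper_width: 0.0154
time_s: 14.45
eef_pos: [0.5545, 0.2349, 0.0829]
orientation: [-0.0, 0.98, 0.198, 0.0]
force: [-0.2, 1.3, 5.2]
gripper_width: 0.0154
22.885568410583204 [ 0.24684841 -0.05732609 -0.03060848]
((553.935546875, 235.32000732421875), (14.431100845336914, 56.05461883544922), 23.27769660949707) 113.277695
```

The bar is at 113.3° against the 112.8° wanted. Release and withdraw straight up.

```bash
python3 -m pendant '[[0.06,0,0,0,0],[0.0854,0,0,0,0],[0.0854,0,0,0,0],[0.0854,0,0,0,0],[0.0854,0,0,0,0],[0.0854,0,0,0,0],[0.0854,0,0,0,0],[0.0854,0,0,0,0]]'
python3 -m pendant '[[0.0854,0,0,-0.01,0],[0.0854,0,0,-0.02,0],[0.0854,0,0,-0.03,0],[0.0854,0,0,-0.04,0],[0.0854,0,0,-0.04,0],[0.0854,0,-0.02,-0.04,0],[0.0854,0,-0.02,0,0],[0.0854,0,0,0,0]]'
python3 - <<'E'
from h import *
st=monitor.observe();im=cams.read_camera('wrist');C=cal('wrist',st);s=cams.read_camera('scene')
hsv=cv2.cvtColor(im,cv2.COLOR_BGR2HSV);m=cv2.inRange(hsv,(22,130,170),(35,255,255))
n,l,q,c=cv2.connectedComponentsWithStats(m);k=1+np.argmax(q[1:,4]);print(q[k]);ys,xs=np.nonzero(l==k);P=toplane(C,np.c_[xs,ys],.116)
r=cv2.minAreaRect((P[:,:2]*1000).astype(np.float32));b=cv2.boxPoints(r);e=max([b[1]-b[0],b[2]-b[1]],key=np.linalg.norm);print(r,np.degrees(np.arctan2(e[1],e[0]))%180)
cv2.imwrite('pics/w7.png',np.vstack([cv2.resize(im,(480,300)),cv2.resize(s[60:260,160:480],(480,300))]))
E
```

```text
time_s: 15.3
eef_pos: [0.5543, 0.2347, 0.0828]
orientation: [0.0, 0.98, 0.198, -0.0]
force: [-0.1, -0.8, 0.2]
gripper_width: 0.0853
time_s: 16.1
eef_pos: [0.5378, 0.2742, 0.2642]
orientation: [-0.001, 0.98, 0.199, 0.001]
force: [-0.4, 0.5, -0.2]
gripper_width: 0.0856
[310 202  14  52 656]
((554.6932983398438, 234.63638305664062), (13.018268585205078, 56.057762145996094), 21.54341697692871) 111.54339
```

View pics/w7.png

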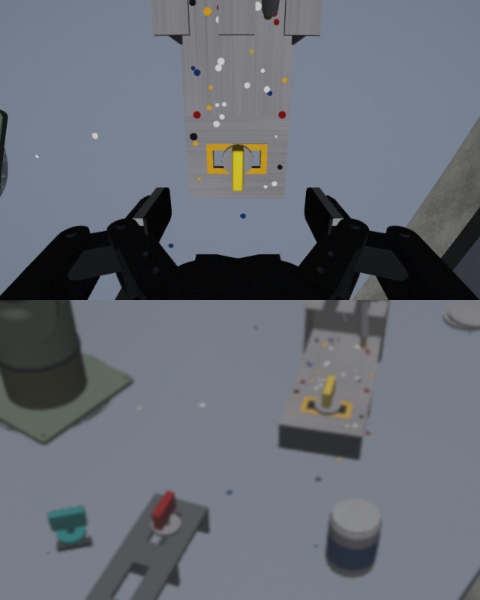

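The key stands upright with its collar on the plate and its bar across the slot. The red key and the tin are undisturbed and the robot is clear. Handing in.

```bash
python3 -c "
from cell import workorder
print(workorder.close_job())"
```

```text
the job is handed in; nothing more can be done
None
```

The stand is locked. I lifted the yellow key straight up out of its rack and lowered it lengthwise through the slot until the collar touched the plate. Then I gave it a quarter turn, released it and withdrew straight up. It took about 16 s of the 43 s allowed.

**Seating:** the contact force changed from about -2 N to +5 N at TCP height 0.083 m. That is the same height as when the key hung in the rack, so the collar is resting on the plate.

**Turn:** the bar measured 113.3° before release and 111.5° after, against 112.8° for squarely across. The two readings differ by about 2°, which I put down to pixel error. The T-head itself is hidden under the plate, so I judged it from the bar, which is parallel to it.

**Position:** the key's axis was within about 2 mm of the slot centre.

**Other items:** the last picture shows the red key still hanging in its rack and the tin standing undisturbed. The look-alikes were not touched.

**One slip:** while carrying the key I sent one row too many and overshot the slot by 38 mm in free air. I corrected it before lowering and nothing was touched.

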